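Sweep the erasers into the corral

TASK

Clear the packing area: with your fingertips, sweep the three loose blue-and-white erasers across the table through the open side of the low orange three-sided frame until every one lies well inside it. Only push them along the table, do not pick them up or lift them, and leave the other things where they stand.

Things in the scene. Friction and masses are not known exactly. Their poses are not given: they have to be found in the camera images.
- corral: low orange three-sided frame fixed to the table, no floor. Origin: on the table, middle of its open side (mouth). +y points inward to the back wall, x runs along the mouth, z up; the mouth faces roughly world -y (robot's right). Inside 200 mm wide (x -100 to 100) and 110 mm deep (y 0 to 110); walls 6 mm thick, 25 mm high, side walls end in 10 mm round posts; 3 mm screw tabs behind
- eraser_0: white eraser in a blue sleeve lying flat, a box 18x43x12 mm (x, y, z; long in its y, which starts roughly crosswise to the sweep, along world x), about 16 g, loose, slides on the table. Origin: centre of its underside; z up. One of three alike. Its pose may read None while both fingers touch it
- eraser_1: white eraser in a blue sleeve lying flat, a box 18x43x12 mm (x, y, z; long in its y, which starts roughly crosswise to the sweep, along world x), about 16 g, loose, slides on the table. Origin: centre of its underside; z up. One of three alike. Its pose may read None while both fingers touch it
- eraser_2: white eraser in a blue sleeve lying flat, a box 18x43x12 mm (x, y, z; long in its y, which starts roughly crosswise to the sweep, along world x), about 16 g, loose, slides on the table. Origin: centre of its underside; z up. One of three alike. Its pose may read None while both fingers touch it
- tally_counter: bystander: white round hand tally counter with a finger ring, case 43 mm diameter and 23 mm high, loose; origin on its underside, 4 mm from the case's axis (which lies along its +x)
- parts_jar: bystander: cream jar with green lid, 47 mm diameter, 55 mm high, loose; origin at the centre of its underside
- small_stamp: bystander: small wooden rubber stamp standing upright, foot 18x37 mm (long in its y), 58 mm high, loose; origin at the centre of its underside
- binder_clip: bystander: grey steel binder clip with two wire loops, 32x32 mm at the foot, 37 mm high, loose; origin at the centre of its underside
- stamp: bystander: larger wooden rubber stamp standing upright, foot 18x46 mm (long in its y), 58 mm high, loose; origin at the centre of its underside

How it is judged (in metres and radians):
At the end, for the whole second after the job is handed in: All three erasers lie at rest (under 20 mm/s) on the table inside the frame: each eraser's origin at least 18 mm past the mouth line and within the three walls, less than 15 mm above the table (y of eraser_0 in the frame of corral between 0.018 and 0.103 m and x of eraser_0 in the frame of corral between -0.093 and 0.093 m and height (world z) of each of eraser_0, eraser_1, eraser_2 below 0.015 m and linear speed of each of eraser_0, eraser_1, eraser_2 below 0.02 m/s and y of eraser_1 in the frame of corral between 0.018 and 0.103 m and x of eraser_1 in the frame of corral between -0.093 and 0.093 m and y of eraser_2 in the frame of corral between 0.018 and 0.103 m and x of eraser_2 in the frame of corral between -0.093 and 0.093 m); the robot touches nothing.
It fails at once if an eraser is lifted off the table (its origin more than 15 mm up) (height (world z) of any of eraser_0, eraser_1, eraser_2 above 0.015 m).
It fails at once if a bystander is shifted by more than 15 mm or tipped over (distance of any of tally_counter, parts_jar, small_stamp, binder_clip, stamp from where it was at the start of the episode above 0.015 m or angle between any of tally_counter, parts_jar, small_stamp, binder_clip, stamp's own z axis and vertical above 0.5 rad).
It also fails if it takes over 61 s, if anything falls off the work surface, if the arm or the gripper's body presses on something with over 40 N, if the wrist force passes 120 N, or if a joint passes its speed limit or range.

ROBOT

A 6-joint arm with a two-finger parallel gripper is mounted at the origin on the work surface; the furniture and walls round the work are solid. World frame = base frame: x ahead of the robot, y to its left, z up, the work surface at z = 0. Lengths are in mm, angles in degrees, forces in N, time in s.
With the tool pointing down it reaches from about 200 to 875 mm from the base axis. Payload 3.4 kg.
Tool frame: the origin (TCP) lies on the centre line of the jaws, within the pads' length; the fingertips stand 19 mm ahead of it and the grasp point (between the pads) is the TCP; z points along the fingers, y is the line along which they close (so a half turn about z gives the same grasp; the last joint's range is limited). The gripper opens to 94 mm and grips with 3 to 60 N. Pads are 16 mm wide; open, the fingers measure 119 mm over their backs; the gripper's body (75 mm by 177 mm) begins 78 mm behind the grasp point.
Start: joints at [-74.255, 15.808, 86.224, -0, 77.962, -6.933], TCP at [221.691, -530.581, 224.493] pointing down, gripper open.
Joint ranges: [-165.64, 165.64], [-43.16, 119.46], [12.63, 154.43], [-67.54, 247.53], [6.08, 155.33], [-154.97, 154.97]. Speed limits (degrees/s): [147.25, 147.25, 180, 180, 180, 180].

INTERFACE

Orientations are given as a 3x3 rotation matrix whose columns are the frame's x, y, z axes.
In Python, from plant import bot, optics, nets gives the robot as it stands.
- The arm moves only by the tool arm_command, never from a script. Its arguments are lists of equal length, an entry for each row: "offset": the shift along the world's x, y, z as a fraction of full scale, a list of three; "dr": the turn, a rotation vector about the world's x, y, z as a fraction of full scale, a list of three; "gripper": the opening, from -1 (shut) to 1 (fully open). A call has 1 to 12 rows; each row is the pose to reach, as a shift and turn from the pose commanded when the call began; what a row does not reach only later rows make up. Full scale, the value 1, is 0.12 m for a shift and 30 degrees for a turn. A row lasts 1/12 s, in which the tool goes at most 41.7 mm and 7.16 degrees, less where a joint would pass 70% of its speed; a pose out of reach is approached as far as the arm can. A call with a number of a shift or a turn outside -1 to 1 is refused whole. A call with a gripper value outside its range is refused whole. The fingers move at their own pace and stop on an object; "squeeze" is the grip in N (left out, the last holds). Time passes only in rows, so rows that repeat a pose let the fingers close. It gives the time, the measured TCP pose, the force, the opening and the grip force at its end, in the units of the state.
- bot.observe(): the state, without advancing time (a new reading comes with each control period).
- optics.snapshot(name): name is "side" or "top"; returns the picture (420x560x3 uint8, red, green, blue); there is no depth.
- optics.calibration(name): a dict with "mtx" (3x3 intrinsics, pixels), "cam_to_world" (4x4, takes a point from camera to world coordinates). Camera axes: x right, y down, z forward; pixel columns grow to the right and rows downward; lengths in mm; the calibration is good to about 2 mm. A picture is of the moment at which its call begins. calibration takes no time and is no camera call.
- bot.job_done(): hands the job in; it is judged then, once.
Trained networks look in the newest picture that a camera, given by its name, has taken for a name from the list of things; names that differ only in an ending like _2 or _b are one class to them, and where a whole thing is asked for, a point or a joint stands for the part that bears it (a point fixed in the world has none). Each returns a list of dicts, best first, with "confidence" (0 to 1); they miss things now and then, are a little off and sometimes report something else, mostly with a low value. They report only what shows in the picture. A call takes as long as a camera call.
- nets.outline_of(target, camera): "pixels" (420x560 bool, what is visible of it) and "centre" ([column, row] in pixels, amid what is visible of it).
The state is a dict: "time": time; "joint_pos": joint angles; "qd": joint speeds; "joint_torque": joint torques, N m; "eef_pos": TCP position; "eef_rot": TCP orientation; "ft_force": force on the tool from outside, world axes, zero at the start; "torque": the same for the moment, N m; "finger_gap": finger opening in mm; "gripper_force": force on a finger pad.
Only numpy, scipy, OpenCV 4.12 (cv2) and the standard library are available. Lean on these libraries where they do the work, as an engineer would, in place of code of your own. Each camera call takes 0.05 s, during which the arm holds its last target. There are 200 camera calls.

## Working session

There is one attempt and no reset: what is moved stays moved. The work goes in short steps, Python scripts to look and compute and a tool call to move; the robot and the scene stay as the last step left them, time stands still between calls to the robot, and variables do not carry over. Pictures are saved under pics/ and viewed, at most 10 in all, crops included, and the job is handed in when it is done.

Besides the shell and the picture viewer there is one more tool, called as name(argument=value, ...) on one line, values as JSON. arm_command: Moves the arm, as the interface text tells. Shift numbers are shares of 0.12 m and turn numbers shares of 30 degrees, none past 1 either way. Its arguments: {"type":"object","properties":{"offset":{"type":"array","items":{"type":"array","items":{"type":"number"}}},"dr":{"type":"array","items":{"type":"array","items":{"type":"number"}}},"gripper":{"type":"array","items":{"type":"number"}},"squeeze":{"type":"number"}},"required":["offset","dr","gripper"]}

```bash
mkdir -p pics
cat > h.py <<'E'
import numpy as np, cv2
from plant import bot, optics, nets
def ray(cam,px):
    c=optics.calibration(cam);K=np.array(c["mtx"]);T=np.array(c["cam_to_world"])
    d=T[:3,:3]@np.linalg.solve(K,[px[0],px[1],1.]);return T[:3,3],d
def onz(cam,px,z):
    o,d=ray(cam,px);return o+d*(z-o[2])/d[2]
def proj(cam,p):
    c=optics.calibration(cam);K=np.array(c["mtx"]);T=np.linalg.inv(np.array(c["cam_to_world"]))
    q=K@(T[:3,:3]@np.array(p,float)+T[:3,3]);return q[:2]/q[2]
def save(cam,n):
    im=optics.snapshot(cam);cv2.imwrite(f"pics/{n}.png",im[:,:,::-1]);return im
E
python3 - <<'E'
from h import *
for c in("top","side"):
    im=save(c,c+"0")
    print(c,onz(c,(280,210),0),ray(c,(280,210))[0])
Z=dict(corral=25,eraser_0=12,tally_counter=23,parts_jar=55,small_stamp=58,binder_clip=37,stamp=58)
for n,z in Z.items():
  for c in("top","side"):
    for r in nets.outline_of(n,c)[:4]:
        m=r["pixels"].astype(np.uint8); 
        rc=cv2.minAreaRect(cv2.findNonZero(m)) if m.any() else None
        print(n,c,round(r["confidence"],2),np.round(r["centre"]),m.sum(),np.round(onz(c,r["centre"],z)[:2]), np.round(onz(c,r["centre"],0)[:2]),np.round(cv2.boxPoints(rc)).tolist() if rc and c=="top" else "")
E
python3 -c "
import cv2;import numpy as np
a=[cv2.imread('pics/%s0.png'%c) for c in('top','side')]
"
```

```text
top [465.03612325   1.73626939   0.        ] [269.78854385  17.52968653 932.13830896]
side [468.50788743 231.12184945   0.        ] [  488.61013769 -1057.88331853   426.46872074]
corral top 0.71 [118. 208.] 1746 [482. 303.] [487. 311.] [[105.0, 273.0], [108.0, 156.0], [178.0, 158.0], [175.0, 275.0]]
corral side 0.71 [281. 198.] 805 [471. 254.] [469. 336.] 
corral side 0.7 [264. 247.] 165 [445. -74.] [442. -12.] 
eraser_0 top 0.77 [261. 186.] 228 [512.  35.] [515.  35.] [[249.0, 195.0], [259.0, 174.0], [269.0, 179.0], [259.0, 199.0]]
eraser_0 top 0.6 [294. 220.] 174 [441. -23.] [443. -24.] [[290.0, 228.0], [295.0, 208.0], [303.0, 210.0], [298.0, 230.0]]
eraser_0 top 0.6 [304. 155.] 239 [568. -51.] [572. -52.] [[295.0, 148.0], [305.0, 142.0], [317.0, 160.0], [308.0, 167.0]]
eraser_0 side 0.72 [300. 235.] 144 [516.  31.] [516.  62.] 
eraser_0 side 0.53 [264. 245.] 155 [443. -31.] [442.  -1.] 
eraser_0 side 0.49 [327. 253.] 133 [568. -63.] [571. -34.] 
tally_counter top 0.75 [280. 261.] 500 [366.   7.] [368.   7.] [[263.0, 263.0], [277.0, 244.0], [297.0, 258.0], [283.0, 277.0]]
tally_cou
[... 683 characters left out ...]
 138.] 
binder_clip top 0.62 [386. 157.] 207 [ 546. -203.] [ 557. -212.] [[378.0, 146.0], [394.0, 146.0], [394.0, 162.0], [378.0, 162.0]]
binder_clip top 0.58 [345. 258.] 616 [ 361. -108.] [ 365. -113.] [[328.0, 246.0], [356.0, 246.0], [356.0, 272.0], [328.0, 272.0]]
binder_clip side 0.63 [333. 281.] 51 [ 567. -241.] [ 574. -164.] 
stamp top 0.86 [390. 187.] 315 [ 483. -198.] [ 497. -213.] [[374.0, 181.0], [399.0, 175.0], [403.0, 190.0], [378.0, 196.0]]
stamp top 0.28 [389. 156.] 182 [ 543. -204.] [ 561. -219.] [[379.0, 146.0], [393.0, 146.0], [393.0, 162.0], [379.0, 162.0]]
stamp side 0.86 [292. 277.] 279 [ 497. -278.] [ 499. -156.] 
stamp side 0.51 [220. 248.] 811 [ 371. -165.] [352. -25.]
```

View pics/top0.png

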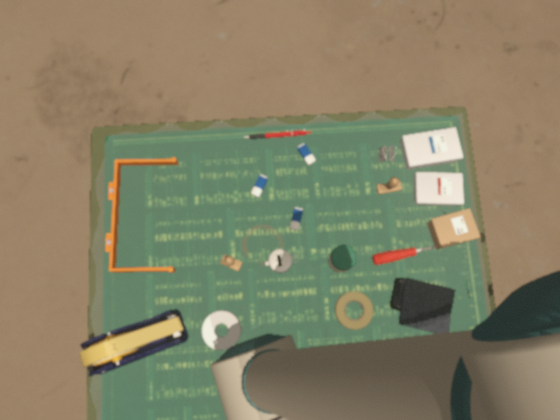

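View pics/side0.png

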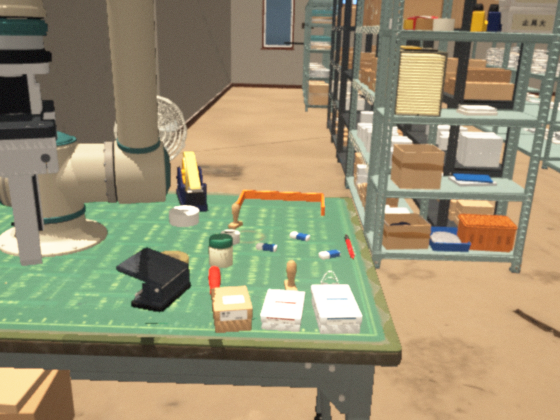

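The top view (image left = +y, up = +x) shows the erasers at about px (261,186), (297,218) and (306,154). The frame opens to the right, with posts at about (176,160) and (172,270). The side view agrees with this. Some network hits are wrong, such as the small_stamp and corral detections in the side view.

Run:
```python
from h import *
s=bot.observe();print(s["time"],np.round(s["eef_pos"],1),np.round(s["eef_rot"],3).tolist(),s["finger_gap"])
im=save("top","t1");si=save("side","s1")
hsv=cv2.cvtColor(im,cv2.COLOR_RGB2HSV);m=cv2.inRange(hsv,(5,150,120),(18,255,255));m[:140]=0;m[290:]=0;m[:,200:]=0
for n,p in dict(postfar=(175,160),postnear=(172,269.5),backfar=(117,161),backnear=(112,269)).items(): print(n,np.round(onz("top",p,25),1))
ys,xs=np.nonzero(m)
for lo,hi in((155,166),(263,275)):
    k=(ys>=lo)&(ys<hi);print("post end col",xs[k].max(),"row",ys[k&(xs>xs[k].max()-4)].mean())
# triangulate erasers from both views
T=nets.outline_of("eraser_0","top");S=nets.outline_of("eraser_0","side")
for a in T[:3]:
  for b in S[:3]:
    o,d=ray("top",a["centre"]);p,e=ray("side",b["centre"])
    d=d/np.linalg.norm(d);e=e/np.linalg.norm(e)
    t=np.linalg.lstsq(np.c_[d,-e],p-o,rcond=None)[0]
    g=np.linalg.norm(o+d*t[0]-p-e*t[1])
    if g<15:
      bx=cv2.boxPoints(cv2.minAreaRect(cv2.findNonZero(a["pixels"].astype(np.uint8))))
      W=np.array([onz("top",q,12)[:2] for q in bx]);E=np.array([W[1]-W[0],W[2]-W[1]]);L=np.linalg.norm(E,axis=1);l=E[L.argmax()]
      print("eraser",np.round((o+d*t[0]+p+e*t[1])/2,1),"gap",round(g,1),"size",np.round(L),"long dir",np.round(np.degrees(np.arctan2(l[1],l[0]))%180))
cr=im[120:300,90:420];cv2.imwrite("pics/c1.png",cv2.resize(cr,(792,432),interpolation=cv2.INTER_CUBIC)[:,:,::-1])
```

```text
0.8 [ 221.7 -530.6  224.5] [[0.923, 0.386, 0.0], [0.386, -0.923, -0.0], [-0.0, 0.0, -1.0]] 94.05202394888933
postfar [568.8 195.1  25. ]
postnear [361.7 204.4  25. ]
backfar [573.4 304.8  25. ]
backnear [369.3 312.8  25. ]
post end col 176 row 160.6818181818182
post end col 173 row 269.22222222222223
eraser [445.2 -23.6   1.2] gap 6.3 size [43. 18.] long dir 162.0
eraser [575.1 -53.5   3.6] gap 12.5 size [18. 40.] long dir 28.0
```

View pics/c1.png

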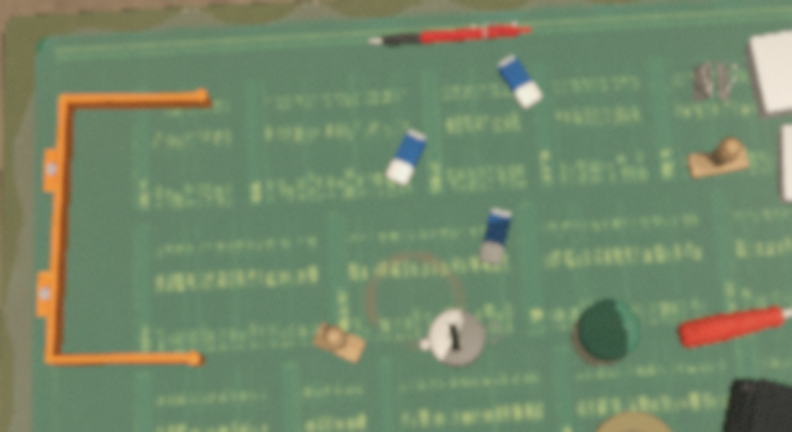

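The crop confirms three erasers, at about full px (260,185), (307,154) and (297,218), and the mouth runs from (175,160) to (172,269). Mouth centre ≈ (465,200), inward is +y. The triangulated heights fit flat erasers within calibration error. Next I move toward the first eraser (513,35) and turn the fingers crosswise.

arm_command(offset=[[0.5,0.87,-0.16],[0.5,0.87,-0.16],[0.5,0.87,-0.16],[0.5,0.87,-0.16]], dr=[[0,0,0.5],[0,0,0.5],[0,0,0.5],[0,0,0.5]], gripper=[-0.66,-0.66,-0.66,-0.66])

```text
time: 1.33
eef_pos: [283.3, -419.1, 204.2]
eef_rot: [[0.789, 0.615, 0.0], [0.615, -0.789, 0.007], [0.005, -0.005, -1.0]]
ft_force: [0.2, 0.5, -0.3]
finger_gap: 70.5
gripper_force: 0.0
```

arm_command(offset=[[0.5,0.87,-0.16],[0.5,0.87,-0.16],[0.5,0.87,-0.16],[0.5,0.87,-0.16]], dr=[[0,0,0.5],[0,0,0.5],[0,0,0.5],[0,0,0.5]], gripper=[-0.66,-0.66,-0.66,-0.66])

```text
time: 1.67
eef_pos: [343.0, -315.6, 185.2]
eef_rot: [[0.602, 0.798, -0.0], [0.798, -0.602, 0.006], [0.004, -0.003, -1.0]]
ft_force: [-0.7, 0.3, 0.4]
finger_gap: 43.8
gripper_force: 0.0
```

arm_command(offset=[[0.5,0.87,-0.16],[0.5,0.87,-0.16],[0.5,0.87,-0.16],[0.5,0.87,-0.16]], dr=[[0,0,0.5],[0,0,0.5],[0,0,0.5],[0,0,0.5]], gripper=[-0.66,-0.66,-0.66,-0.66])

```text
time: 2.0
eef_pos: [403.2, -212.4, 166.2]
eef_rot: [[0.375, 0.927, 0.0], [0.927, -0.375, 0.004], [0.004, -0.001, -1.0]]
ft_force: [-0.7, 0.0, -0.8]
finger_gap: 18.0
gripper_force: 0.0
```

arm_command(offset=[[0.5,0.87,-0.16],[0.5,0.87,-0.16],[0.5,0.87,-0.16],[0.5,0.87,-0.16]], dr=[[0,0,0.5],[0,0,0.5],[0,0,0.5],[0,0,0.5]], gripper=[-0.66,-0.66,-0.66,-0.66])

```text
time: 2.33
eef_pos: [464.0, -109.2, 147.1]
eef_rot: [[0.123, 0.992, 0.001], [0.992, -0.123, 0.003], [0.003, 0.001, -1.0]]
ft_force: [0.4, 0.3, 1.2]
finger_gap: 15.9
gripper_force: 0.0
```

arm_command(offset=[[0.5,0.87,-0.16],[0.5,0.87,-0.16],[0.5,0.87,-0.16],[0.5,0.87,-0.16],[0.5,0.87,-0.16],[0.5,0.87,-0.16]], dr=[[0,0,0.5],[0,0,0.5],[0,0,0.5],[0,0,0.5],[0,0,0.5],[0,0,0.5]], gripper=[-0.66,-0.66,-0.66,-0.66,-0.66,-0.66])

```text
time: 2.83
eef_pos: [521.5, -10.1, 128.5]
eef_rot: [[-0.133, 0.991, -0.001], [0.991, 0.133, -0.001], [-0.001, -0.001, -1.0]]
ft_force: [0.4, -0.3, 0.4]
finger_gap: 15.7
gripper_force: 0.0
```

arm_command(offset=[[0,0,-0.3],[0,0,-0.6],[0,0,-0.8],[0,0,-0.88],[0,0,-0.88],[0,0,-0.88]], dr=[[0,0,0],[0,0,0],[0,0,0],[0,0,0],[0,0,0],[0,0,0]], gripper=[-0.66,-0.66,-0.66,-0.66,-0.66,-0.66])

```text
time: 3.33
eef_pos: [522.0, -10.0, 23.6]
eef_rot: [[-0.132, 0.991, 0.001], [0.991, 0.132, -0.0], [-0.0, 0.001, -1.0]]
ft_force: [0.2, 0.5, -0.1]
finger_gap: 15.9
gripper_force: 0.0
```

arm_command(offset=[[-0.01,0.06,0],[-0.02,0.12,0],[-0.03,0.18,0],[-0.04,0.24,0],[-0.05,0.3,0],[-0.06,0.36,0],[-0.07,0.42,0],[-0.08,0.48,0],[-0.09,0.54,0],[-0.1,0.6,0],[-0.1,0.6,0]], dr=[[0,0,0],[0,0,0],[0,0,0],[0,0,0],[0,0,0],[0,0,0],[0,0,0],[0,0,0],[0,0,0],[0,0,0],[0,0,0]], gripper=[-0.66,-0.66,-0.66,-0.66,-0.66,-0.66,-0.66,-0.66,-0.66,-0.66,-0.66])

```text
time: 4.25
eef_pos: [509.2, 64.8, 22.8]
eef_rot: [[-0.135, 0.991, -0.001], [0.991, 0.135, 0.0], [0.001, -0.0, -1.0]]
ft_force: [0.0, -0.1, -0.3]
finger_gap: 15.8
gripper_force: 0.0
```

Run:
```python
from h import *
a=save("top","t2")[120:300,90:420];b=save("side","s2")[160:300,180:400]
cv2.imwrite("pics/c2.png",np.vstack([cv2.resize(a,(600,327)),cv2.resize(b,(600,270))[:,:]])[:600,:,::-1])
```

```text
(no output)
```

View pics/c2.png

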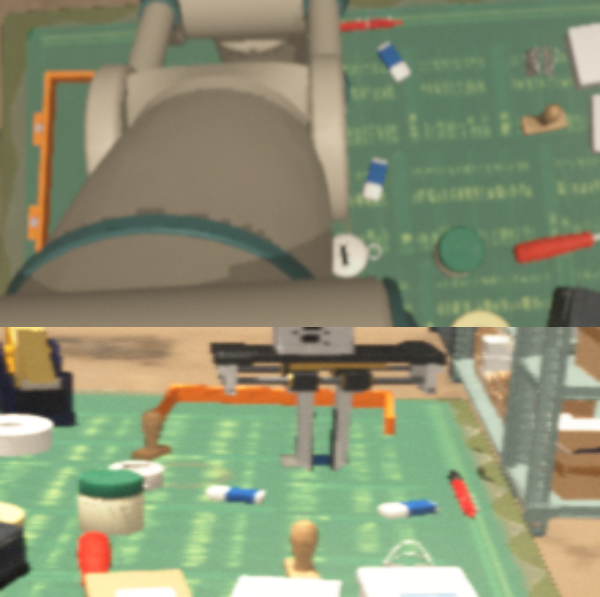

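The side view shows the first eraser in front of both fingertips, its white end sticking out a little on the -x side, and the other two are untouched. I keep pushing (TCP y from 65 to about 235).

arm_command(offset=[[-0.02,0.07,0],[-0.04,0.14,0],[-0.05,0.21,0],[-0.07,0.28,0],[-0.08,0.35,0],[-0.09,0.42,0],[-0.1,0.49,0],[-0.11,0.56,0],[-0.12,0.63,0],[-0.13,0.7,0],[-0.13,0.7,0]], dr=[[0,0,0],[0,0,0],[0,0,0],[0,0,0],[0,0,0],[0,0,0],[0,0,0],[0,0,0],[0,0,0],[0,0,0],[0,0,0]], gripper=[-0.66,-0.66,-0.66,-0.66,-0.66,-0.66,-0.66,-0.66,-0.66,-0.66,-0.66])

```text
time: 5.27
eef_pos: [493.9, 149.0, 22.9]
eef_rot: [[-0.135, 0.991, 0.0], [0.991, 0.135, 0.001], [0.0, 0.0, -1.0]]
ft_force: [-0.5, -1.0, -0.1]
finger_gap: 16.6
gripper_force: 0.0
```

Run:
```python
from h import *
save("top","t3");b=save("side","s3")[170:290,200:400]
cv2.imwrite("pics/c3.png",np.vstack([cv2.resize(b,(600,360))[:,:,::-1],np.hstack([cv2.resize(cv2.imread(f"pics/{n}.png")[240:280,255:315],(300,200),interpolation=cv2.INTER_CUBIC) for n in("t1","t3")])]))
```

```text
(no output)
```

View pics/c3.png

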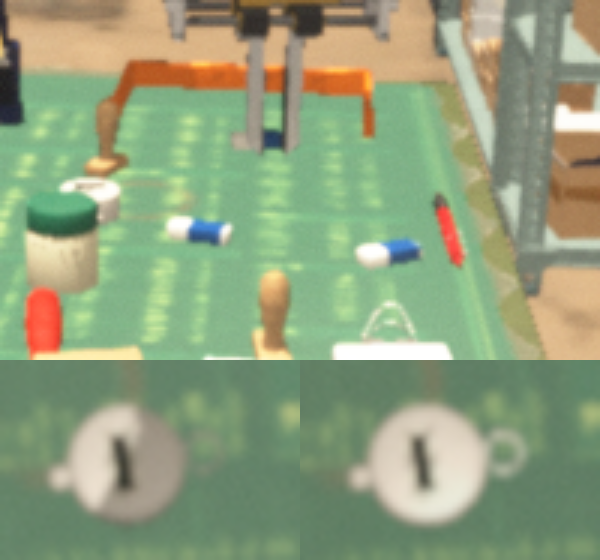

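The tally counter has not moved; only the shadow changed. The eraser is still square on both tips and just short of the mouth, so I push it in, back off and lift.

arm_command(offset=[[-0.01,0.07,0],[-0.02,0.14,0],[-0.03,0.21,0],[-0.04,0.28,0],[-0.05,0.35,0],[-0.06,0.42,0],[-0.07,0.49,0],[-0.08,0.56,0],[-0.09,0.63,0],[-0.1,0.7,0],[-0.1,0.74,0],[-0.1,0.75,0]], dr=[[0,0,0],[0,0,0],[0,0,0],[0,0,0],[0,0,0],[0,0,0],[0,0,0],[0,0,0],[0,0,0],[0,0,0],[0,0,0],[0,0,0]], gripper=[-0.66,-0.66,-0.66,-0.66,-0.66,-0.66,-0.66,-0.66,-0.66,-0.66,-0.66,-0.66])

```text
time: 6.37
eef_pos: [482.1, 238.4, 22.9]
eef_rot: [[-0.135, 0.991, 0.0], [0.991, 0.135, 0.0], [0.0, 0.0, -1.0]]
ft_force: [0.4, 0.4, 0.3]
finger_gap: 16.1
gripper_force: 0.1
```

arm_command(offset=[[0,-0.1,0],[0.02,-0.3,0],[0.02,-0.4,0.3],[0.02,-0.4,0.6],[0.02,-0.4,0.9],[0.02,-0.4,0.9]], dr=[[0,0,0],[0,0,0],[0,0,0],[0,0,0],[0,0,0],[0,0,0]], gripper=[-0.66,-0.66,-0.66,-0.66,-0.66,-0.66])

```text
time: 6.87
eef_pos: [489.0, 189.0, 137.5]
eef_rot: [[-0.132, 0.991, 0.013], [0.991, 0.132, 0.003], [0.001, 0.013, -1.0]]
ft_force: [0.7, 0.8, 0.4]
finger_gap: 15.7
gripper_force: 0.0
```

Run:
```python
from h import *
save("top","t4");save("side","s4")
for c in("top","side"):
  for r in nets.outline_of("eraser_0",c)[:4]: print(c,round(r["confidence"],2),np.round(r["centre"]),r["pixels"].sum(),np.round(onz(c,r["centre"],12 if c=="top" else 6)[:2]))
b=cv2.imread("pics/s4.png")[170:290,200:400];cv2.imwrite("pics/c4.png",cv2.resize(b,(700,420)))
```

```text
top 0.8 [298. 220.] 238 [441. -31.]
top 0.69 [305. 153.] 177 [571. -54.]
side 0.61 [267. 247.] 146 [447. -28.]
side 0.6 [332. 252.] 139 [579. -42.]
```

View pics/c4.png

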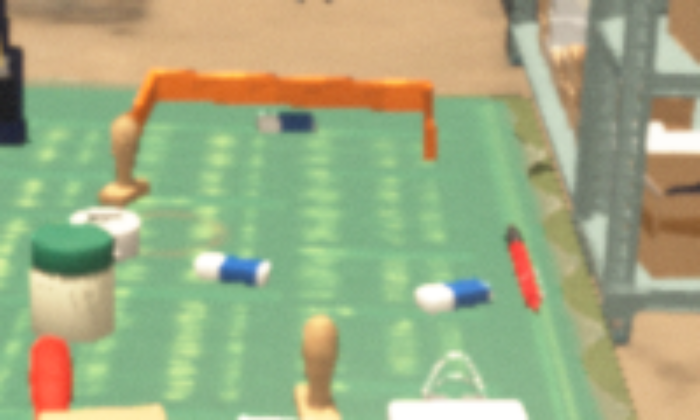

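The first eraser lies inside the frame (crop px (287,122)), and nothing else has moved. Next is the eraser at (445,-27).

arm_command(offset=[[-0.11,-0.71,0],[-0.11,-0.71,0],[-0.11,-0.71,0]], dr=[[0,0,0],[0,0,0],[0,0,0]], gripper=[-0.66,-0.66,-0.66])

```text
time: 7.32
eef_pos: [468.1, 99.2, 128.7]
eef_rot: [[-0.131, 0.991, -0.006], [0.991, 0.131, -0.004], [-0.003, -0.007, -1.0]]
ft_force: [0.0, 0.7, -0.7]
finger_gap: 15.8
gripper_force: 0.0
```

arm_command(offset=[[-0.11,-0.71,0],[-0.11,-0.71,0],[-0.11,-0.71,0]], dr=[[0,0,0],[0,0,0],[0,0,0]], gripper=[-0.66,-0.66,-0.66])

```text
time: 7.57
eef_pos: [456.0, 14.1, 129.2]
eef_rot: [[-0.129, 0.992, -0.004], [0.992, 0.129, -0.003], [-0.002, -0.005, -1.0]]
ft_force: [0.3, 0.6, -0.9]
finger_gap: 16.0
gripper_force: 0.0
```

arm_command(offset=[[-0.11,-0.71,0],[-0.11,-0.71,0],[-0.11,-0.71,0],[-0.11,-0.71,0],[-0.11,-0.71,0]], dr=[[0,0,0],[0,0,0],[0,0,0],[0,0,0],[0,0,0]], gripper=[-0.66,-0.66,-0.66,-0.66,-0.66])

```text
time: 7.98
eef_pos: [444.4, -65.4, 129.9]
eef_rot: [[-0.132, 0.991, -0.002], [0.991, 0.132, 0.002], [0.002, -0.002, -1.0]]
ft_force: [-0.0, 0.2, 0.4]
finger_gap: 16.1
gripper_force: 0.0
```

arm_command(offset=[[0,0,-0.3],[0,0,-0.6],[0,0,-0.8],[0,0,-0.9],[0,0,-0.9],[0,0,-0.9]], dr=[[0,0,0],[0,0,0],[0,0,0],[0,0,0],[0,0,0],[0,0,0]], gripper=[-0.66,-0.66,-0.66,-0.66,-0.66,-0.66])

```text
time: 8.48
eef_pos: [444.5, -64.1, 21.9]
eef_rot: [[-0.136, 0.991, -0.002], [0.991, 0.136, 0.001], [0.002, -0.002, -1.0]]
ft_force: [0.0, -0.3, -0.7]
finger_gap: 16.1
gripper_force: 0.0
```

arm_command(offset=[[-0.01,0.06,0],[-0.01,0.12,0],[-0.02,0.18,0],[-0.02,0.24,0],[-0.03,0.3,0],[-0.03,0.36,0],[-0.04,0.42,0],[-0.04,0.48,0],[-0.05,0.54,0],[-0.05,0.6,0],[-0.06,0.66,0],[-0.06,0.66,0]], dr=[[0,0,0],[0,0,0],[0,0,0],[0,0,0],[0,0,0],[0,0,0],[0,0,0],[0,0,0],[0,0,0],[0,0,0],[0,0,0],[0,0,0]], gripper=[-0.66,-0.66,-0.66,-0.66,-0.66,-0.66,-0.66,-0.66,-0.66,-0.66,-0.66,-0.66])

```text
time: 9.48
eef_pos: [437.2, 14.2, 22.8]
eef_rot: [[-0.135, 0.991, -0.001], [0.991, 0.135, 0.0], [0.0, -0.0, -1.0]]
ft_force: [0.1, -0.2, -0.0]
finger_gap: 16.2
gripper_force: 0.0
```

Run:
```python
from h import *
save("side","s5")
b=cv2.imread("pics/s5.png")[170:290,200:400];cv2.imwrite("pics/c5.png",cv2.resize(b,(700,420)))
```

```text
(no output)
```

View pics/c5.png

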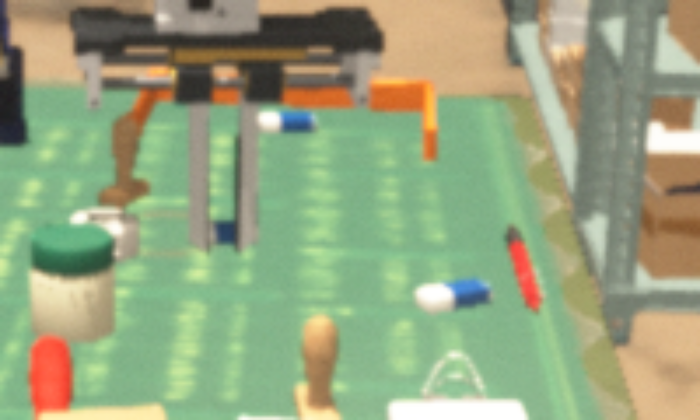

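The second eraser is centred on the fingers. I continue the push.

arm_command(offset=[[-0.01,0.08,0],[-0.01,0.16,0],[-0.02,0.24,0],[-0.02,0.32,0],[-0.03,0.4,0],[-0.03,0.48,0],[-0.04,0.56,0],[-0.05,0.64,0],[-0.06,0.72,0],[-0.07,0.8,0],[-0.08,0.88,0],[-0.08,0.93,0]], dr=[[0,0,0],[0,0,0],[0,0,0],[0,0,0],[0,0,0],[0,0,0],[0,0,0],[0,0,0],[0,0,0],[0,0,0],[0,0,0],[0,0,0]], gripper=[-0.66,-0.66,-0.66,-0.66,-0.66,-0.66,-0.66,-0.66,-0.66,-0.66,-0.66,-0.66])

```text
time: 10.53
eef_pos: [427.7, 125.8, 22.9]
eef_rot: [[-0.134, 0.991, -0.0], [0.991, 0.134, 0.0], [0.0, -0.0, -1.0]]
ft_force: [-0.5, 0.0, -0.5]
finger_gap: 15.9
gripper_force: 0.1
```

arm_command(offset=[[-0.01,0.08,0],[-0.01,0.16,0],[-0.02,0.24,0],[-0.02,0.32,0],[-0.03,0.4,0],[-0.03,0.48,0],[-0.04,0.56,0],[-0.05,0.64,0],[-0.06,0.72,0],[-0.07,0.8,0],[-0.08,0.88,0],[-0.08,0.92,0]], dr=[[0,0,0],[0,0,0],[0,0,0],[0,0,0],[0,0,0],[0,0,0],[0,0,0],[0,0,0],[0,0,0],[0,0,0],[0,0,0],[0,0,0]], gripper=[-0.66,-0.66,-0.66,-0.66,-0.66,-0.66,-0.66,-0.66,-0.66,-0.66,-0.66,-0.66])

```text
time: 11.53
eef_pos: [418.3, 236.3, 22.9]
eef_rot: [[-0.134, 0.991, 0.0], [0.991, 0.134, 0.0], [0.0, 0.0, -1.0]]
ft_force: [-0.6, -0.5, -0.2]
finger_gap: 16.3
gripper_force: 0.1
```

arm_command(offset=[[0,-0.1,0],[0.02,-0.3,0],[0.02,-0.4,0.3],[0.02,-0.4,0.6],[0.02,-0.4,0.9],[0.02,-0.4,0.9]], dr=[[0,0,0],[0,0,0],[0,0,0],[0,0,0],[0,0,0],[0,0,0]], gripper=[-0.66,-0.66,-0.66,-0.66,-0.66,-0.66])

```text
time: 12.03
eef_pos: [425.3, 187.2, 137.0]
eef_rot: [[-0.132, 0.991, 0.012], [0.991, 0.132, 0.003], [0.001, 0.013, -1.0]]
ft_force: [1.1, -0.1, 0.9]
finger_gap: 16.2
gripper_force: 0.0
```

Run:
```python
from h import *
save("top","t6");save("side","s6")
for c in("top","side"):
  for r in nets.outline_of("eraser_0",c)[:4]: print(c,round(r["confidence"],2),np.round(r["centre"]),r["pixels"].sum(),np.round(onz(c,r["centre"],12 if c=="top" else 6)[:2]))
b=cv2.imread("pics/s6.png")[170:290,200:400];cv2.imwrite("pics/c6.png",cv2.resize(b,(700,420)))
```

```text
top 0.73 [305. 152.] 209 [575. -53.]
top 0.55 [388. 156.] 226 [ 556. -212.]
side 0.73 [328. 254.] 135 [570. -55.]
side 0.46 [284. 203.] 116 [476. 268.]
```

View pics/c6.png

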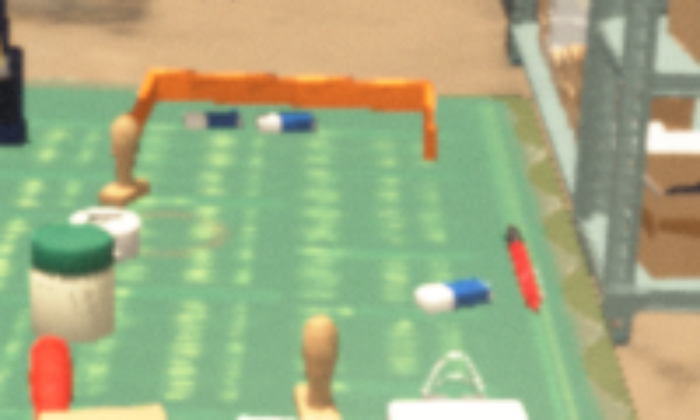

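Two erasers are inside, at crop px (212,121) and (287,122). Last is the one at (572,-54), which I steer inward early so it clears the far post.

arm_command(offset=[[0.42,-0.79,0],[0.42,-0.79,0],[0.42,-0.79,0]], dr=[[0,0,0],[0,0,0],[0,0,0]], gripper=[-0.66,-0.66,-0.66])

```text
time: 12.48
eef_pos: [471.5, 89.8, 129.0]
eef_rot: [[-0.134, 0.991, -0.002], [0.991, 0.134, -0.002], [-0.001, -0.003, -1.0]]
ft_force: [-0.9, 0.2, 0.8]
finger_gap: 16.3
gripper_force: 0.0
```

arm_command(offset=[[0.42,-0.79,0],[0.42,-0.79,0],[0.42,-0.79,0]], dr=[[0,0,0],[0,0,0],[0,0,0]], gripper=[-0.66,-0.66,-0.66])

```text
time: 12.73
eef_pos: [522.3, -6.0, 128.7]
eef_rot: [[-0.132, 0.991, -0.003], [0.991, 0.132, -0.001], [-0.001, -0.003, -1.0]]
ft_force: [0.2, 0.5, 0.4]
finger_gap: 16.3
gripper_force: 0.0
```

arm_command(offset=[[0.42,-0.79,0],[0.42,-0.79,0],[0.42,-0.79,0],[0.42,-0.79,0],[0.42,-0.79,0]], dr=[[0,0,0],[0,0,0],[0,0,0],[0,0,0],[0,0,0]], gripper=[-0.66,-0.66,-0.66,-0.66,-0.66])

```text
time: 13.15
eef_pos: [571.0, -98.2, 128.2]
eef_rot: [[-0.131, 0.991, -0.005], [0.991, 0.131, 0.002], [0.002, -0.005, -1.0]]
ft_force: [-0.5, -0.1, -0.6]
finger_gap: 16.1
gripper_force: 0.0
```

arm_command(offset=[[0,0,-0.3],[0,0,-0.6],[0,0,-0.8],[0,0,-0.9],[0,0,-0.9],[0,0,-0.9]], dr=[[0,0,0],[0,0,0],[0,0,0],[0,0,0],[0,0,0],[0,0,0]], gripper=[-0.66,-0.66,-0.66,-0.66,-0.66,-0.66])

```text
time: 13.65
eef_pos: [569.8, -95.3, 21.3]
eef_rot: [[-0.135, 0.991, -0.004], [0.991, 0.135, 0.002], [0.002, -0.004, -1.0]]
ft_force: [-0.2, -0.8, -0.7]
finger_gap: 15.6
gripper_force: 0.0
```

arm_command(offset=[[-0.01,0.06,0],[-0.02,0.12,0],[-0.03,0.18,0],[-0.04,0.24,0],[-0.05,0.3,0],[-0.06,0.36,0],[-0.07,0.42,0],[-0.08,0.48,0],[-0.09,0.54,0],[-0.1,0.6,0],[-0.11,0.66,0],[-0.11,0.66,0]], dr=[[0,0,0],[0,0,0],[0,0,0],[0,0,0],[0,0,0],[0,0,0],[0,0,0],[0,0,0],[0,0,0],[0,0,0],[0,0,0],[0,0,0]], gripper=[-0.66,-0.66,-0.66,-0.66,-0.66,-0.66,-0.66,-0.66,-0.66,-0.66,-0.66,-0.66])

```text
time: 14.65
eef_pos: [558.3, -16.8, 22.8]
eef_rot: [[-0.135, 0.991, -0.001], [0.991, 0.135, 0.001], [0.001, -0.001, -1.0]]
ft_force: [-1.2, -0.7, -0.7]
finger_gap: 15.9
gripper_force: 0.0
```

Run:
```python
from h import *
save("side","s7")
b=cv2.imread("pics/s7.png")[170:290,200:400];cv2.imwrite("pics/c7.png",cv2.resize(b,(700,420)))
```

```text
(no output)
```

View pics/c7.png

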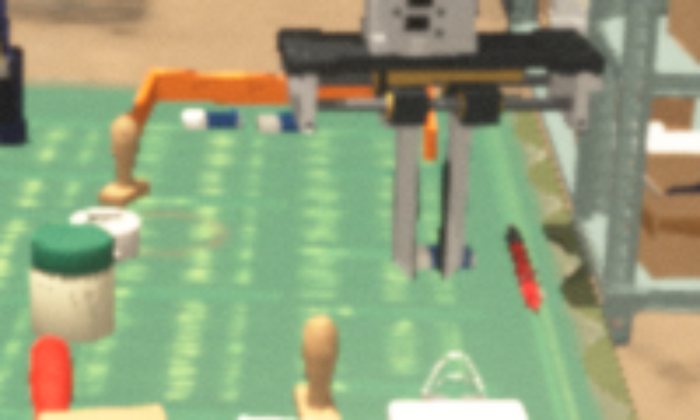

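The third eraser is on both tips, about 7 mm to +x of the finger centre, so I steer slightly more to -x.

arm_command(offset=[[-0.01,0.07,0],[-0.03,0.14,0],[-0.04,0.21,0],[-0.05,0.28,0],[-0.07,0.35,0],[-0.08,0.42,0],[-0.09,0.49,0],[-0.11,0.56,0],[-0.12,0.63,0],[-0.14,0.71,0]], dr=[[0,0,0],[0,0,0],[0,0,0],[0,0,0],[0,0,0],[0,0,0],[0,0,0],[0,0,0],[0,0,0],[0,0,0]], gripper=[-0.66,-0.66,-0.66,-0.66,-0.66,-0.66,-0.66,-0.66,-0.66,-0.66])

```text
time: 15.53
eef_pos: [542.1, 67.8, 22.9]
eef_rot: [[-0.134, 0.991, 0.0], [0.991, 0.134, -0.0], [-0.0, 0.0, -1.0]]
ft_force: [0.1, -0.4, -0.4]
finger_gap: 16.0
gripper_force: 0.0
```

arm_command(offset=[[-0.01,0.07,0],[-0.03,0.14,0],[-0.04,0.21,0],[-0.05,0.28,0],[-0.06,0.35,0],[-0.07,0.42,0],[-0.08,0.49,0],[-0.09,0.56,0],[-0.1,0.6,0],[-0.1,0.6,0]], dr=[[0,0,0],[0,0,0],[0,0,0],[0,0,0],[0,0,0],[0,0,0],[0,0,0],[0,0,0],[0,0,0],[0,0,0]], gripper=[-0.66,-0.66,-0.66,-0.66,-0.66,-0.66,-0.66,-0.66,-0.66,-0.66])

```text
time: 16.37
eef_pos: [529.7, 140.1, 22.8]
eef_rot: [[-0.135, 0.991, -0.0], [0.991, 0.135, 0.0], [0.0, -0.0, -1.0]]
ft_force: [0.1, 0.1, 0.8]
finger_gap: 16.3
gripper_force: 0.0
```

Run:
```python
from h import *
save("side","s8")
b=cv2.imread("pics/s8.png")[170:290,200:400];cv2.imwrite("pics/c8.png",cv2.resize(b,(700,420)))
```

```text
(no output)
```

View pics/c8.png

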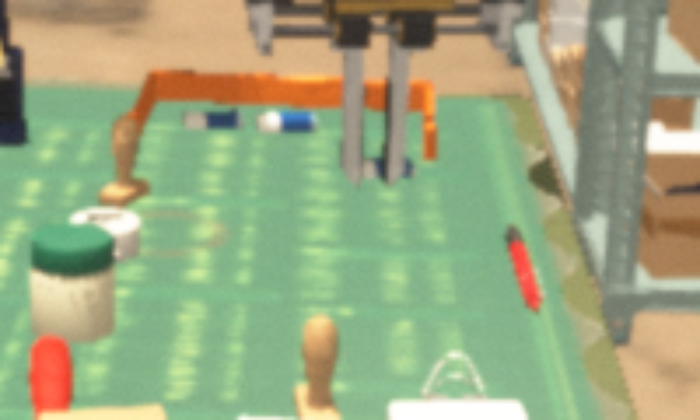

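Right end of the eraser (crop px 411) clears the post (px 425). Now the final push, then back off and lift.

arm_command(offset=[[-0.01,0.07,0],[-0.02,0.14,0],[-0.03,0.21,0],[-0.04,0.28,0],[-0.05,0.35,0],[-0.06,0.42,0],[-0.06,0.49,0],[-0.06,0.56,0],[-0.06,0.63,0],[-0.06,0.7,0],[-0.06,0.77,0],[-0.06,0.81,0]], dr=[[0,0,0],[0,0,0],[0,0,0],[0,0,0],[0,0,0],[0,0,0],[0,0,0],[0,0,0],[0,0,0],[0,0,0],[0,0,0],[0,0,0]], gripper=[-0.66,-0.66,-0.66,-0.66,-0.66,-0.66,-0.66,-0.66,-0.66,-0.66,-0.66,-0.66])

```text
time: 17.42
eef_pos: [523.0, 237.4, 22.9]
eef_rot: [[-0.134, 0.991, 0.0], [0.991, 0.134, 0.0], [0.0, 0.0, -1.0]]
ft_force: [0.8, -0.0, -0.5]
finger_gap: 16.2
gripper_force: 0.1
```

arm_command(offset=[[0,-0.1,0],[0.02,-0.3,0],[0.02,-0.4,0.3],[0.02,-0.4,0.6],[0.02,-0.4,0.9],[0.02,-0.4,0.9]], dr=[[0,0,0],[0,0,0],[0,0,0],[0,0,0],[0,0,0],[0,0,0]], gripper=[-0.66,-0.66,-0.66,-0.66,-0.66,-0.66])

```text
time: 17.92
eef_pos: [529.9, 188.1, 137.8]
eef_rot: [[-0.132, 0.991, 0.013], [0.991, 0.132, 0.002], [0.001, 0.013, -1.0]]
ft_force: [1.0, 0.4, 1.5]
finger_gap: 16.0
gripper_force: 0.0
```

arm_command(offset=[[0,-0.9,0.5],[0,-0.9,0.5],[0,-0.9,0.5],[0,-0.9,0.5],[0,-0.9,0.5],[0,-0.9,0.5]], dr=[[0,0,0],[0,0,0],[0,0,0],[0,0,0],[0,0,0],[0,0,0]], gripper=[-0.66,-0.66,-0.66,-0.66,-0.66,-0.66])

```text
time: 18.42
eef_pos: [524.7, 80.0, 190.3]
eef_rot: [[-0.132, 0.991, -0.001], [0.991, 0.132, 0.001], [0.001, -0.001, -1.0]]
ft_force: [-0.8, 0.4, -0.0]
finger_gap: 16.1
gripper_force: 0.0
```

arm_command(offset=[[-0.5,-1,0.5],[-0.5,-1,0.5],[-0.5,-1,0.5],[-0.5,-1,0.5],[-0.5,-1,0.5],[-0.5,-1,0.5]], dr=[[0,0,0],[0,0,0],[0,0,0],[0,0,0],[0,0,0],[0,0,0]], gripper=[-0.66,-0.66,-0.66,-0.66,-0.66,-0.66])

```text
time: 18.92
eef_pos: [465.1, -39.0, 250.3]
eef_rot: [[-0.133, 0.991, -0.0], [0.991, 0.133, 0.001], [0.001, -0.0, -1.0]]
ft_force: [1.1, 0.5, -0.2]
finger_gap: 15.9
gripper_force: 0.0
```

arm_command(offset=[[-0.5,-1,0],[-0.5,-1,0],[-0.5,-1,0],[-0.5,-1,0],[-0.5,-1,0],[-0.5,-1,0]], dr=[[0,0,0],[0,0,0],[0,0,0],[0,0,0],[0,0,0],[0,0,0]], gripper=[-0.66,-0.66,-0.66,-0.66,-0.66,-0.66])

```text
time: 19.42
eef_pos: [405.9, -158.2, 249.8]
eef_rot: [[-0.134, 0.991, -0.001], [0.991, 0.134, 0.003], [0.003, -0.0, -1.0]]
ft_force: [-1.1, -0.2, -0.2]
finger_gap: 15.8
gripper_force: 0.0
```

Run:
```python
from h import *
save("top","t9");save("side","s9")
for c in("top","side"):
  for r in nets.outline_of("eraser_0",c)[:4]: print(c,round(r["confidence"],2),np.round(r["centre"]),r["pixels"].sum(),np.round(onz(c,r["centre"],12 if c=="top" else 6)[:2]))
a=cv2.imread("pics/t9.png")[120:300,90:420];b=cv2.imread("pics/s9.png")[170:290,200:400]
cv2.imwrite("pics/c9.png",np.vstack([cv2.resize(a,(480,262)),cv2.resize(b,(480,288))]))
```

```text
top 0.73 [144. 184.] 242 [530. 257.]
top 0.62 [342. 259.] 618 [ 362. -107.]
top 0.56 [148. 213.] 241 [472. 251.]
top 0.55 [144. 244.] 250 [414. 259.]
side 0.67 [285. 205.] 101 [480. 255.]
side 0.62 [306. 205.] 79 [532. 261.]
side 0.49 [260. 204.] 78 [417. 254.]
```

View pics/c9.png

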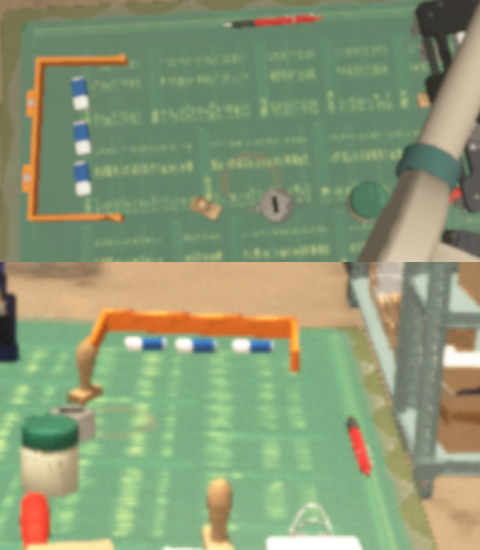

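Both views show all three erasers inside the frame at y ≈ 255, about 55 mm past the mouth. The bystanders visible in these crops have not moved, and the arm is clear.

```bash
python3 -c "
from plant import bot
print(bot.job_done())"
```

```text
the job is handed in; nothing more can be done
None
```

I handed the job in after about 20 s of robot time: all three erasers lie about 55 mm inside the frame, pushed along the table only, and no bystander showed any sign of moving in the camera views; the hand-in returned no verdict.

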